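Press the inlet filter cartridge home with the sliding carriage

ROBOT

A 6-joint arm with a two-finger parallel gripper is mounted at the origin on the work surface. World frame = base frame: x ahead of the robot, y to its left, z up, the work surface at z = 0. Lengths are in m, angles in rad, forces in N, time in s.
With the tool pointing down it reaches from about 0.35 to 0.975 m from the base axis. Payload 4.9 kg.
Tool frame: the origin (TCP) lies at the very end of the fingers, on their centre line; the grasp point (between the pads) lies 19 mm behind it (manip.grasp_offset is the distance from the TCP to the grasp point, in m); z points along the fingers, y is the line along which they close (so a half turn about z gives the same grasp; the last joint's range is limited). The gripper opens to 85 mm and grips with 20 to 120 N. Pads are 22 mm wide; open, the fingers measure 114 mm over their backs; the gripper's body (76 mm by 85 mm) begins 54 mm behind the grasp point. The pads swing forward as they close: fully open they stand 13 mm farther back than shut.
Start: joints at [-1.317, 0.053, 1.613, -0, 1.476, -0.119], TCP at [0.228, -0.582, 0.231] pointing down, gripper open.
Joint ranges: [-3.01, 3.01], [-1.01, 2.22], [0.06, 2.58], [-1.02, 4.17], [0.09, 2.62], [-3.14, 3.14]. Speed limits (rad/s): [2.57, 2.57, 3.14, 3.14, 3.14, 3.14].

INTERFACE

Orientations are given as a unit quaternion [w, x, y, z].
In Python, from plant import manip, eyes, job_done, models gives the robot as it stands.
- The arm moves only by the tool servo_tool, never from a script. Its argument "motion" is one flat list of numbers, 5 for each row, row after row: the opening, from -1 (shut) to 1 (fully open), then the shift along the tool's x, y, z normalised to -1 to 1, where 1 is 120 mm, then the turn about the tool's z normalised to -1 to 1, where 1 is 45 degrees. A call has 1 to 5 rows; each row is the pose to reach, as a shift and turn from the pose commanded when the call began, along the tool's axes at that moment; what a row does not reach only later rows make up. A row lasts 1/8 s, in which the tool goes at most 62.5 mm and 10.7 degrees, less where a joint would pass 70% of its speed; a pose out of reach is approached as far as the arm can. A call with a number of a shift or a turn outside -1 to 1 is refused whole. A call with a gripper value outside its range is refused whole. The fingers move at their own pace and stop on an object; the grip force is fixed at half the most. Time passes only in rows, so rows that repeat a pose let the fingers close. It gives the time, the measured TCP pose, the force, the opening and the grip force at its end, in the units of the state.
- manip.state(): the state, without advancing time (a new reading comes with each control period).
- eyes.grab_frame(name): name is "scene" or "top" or "wrist"; returns (picture, depth): 400x640x3 uint8, red, green, blue; 400x640 float32, m along the optical axis (not along the pixel's ray), 0 where there is no reading.
- eyes.camera_params(name): a dict with "fov_y" (degrees; the focal length in pixels is half the picture's height over the tangent of half this angle, whatever the lens; pixels are square), "cx", "cy" (the principal point, pixels), "D" ([k1, k2, p1, p2, k3] as OpenCV has them; the pictures are not rectified), "pose" (4x4, takes a point from camera to world coordinates); the wrist camera has in their place "T_tool_cam" (4x4, takes a point from camera to tool coordinates, whose origin is the TCP and whose axes are the flange's). Camera axes: x right, y up, looking along -z (the intrinsics and any distortion apply to the point x, -y, -z); pixel columns grow to the right and rows downward; lengths in m; the calibration is good to about 2 mm. A picture is of the moment at which its call begins: read the wrist's pose just before it. camera_params takes no time and is no camera call.
- job_done(): hands the job in; it is judged then, once.
Trained networks look in the newest picture that a camera, given by its name, has taken for a name from the list of things; names that differ only in an ending like _2 or _b are one class to them, and where a whole thing is asked for, a point or a joint stands for the part that bears it (a point fixed in the world has none). Each returns a list of dicts, best first, with "p" (0 to 1); they miss things now and then, are a little off and sometimes report something else, mostly with a low value. They report only what shows in the picture. A call takes as long as a camera call. They do not tell look-alikes from the thing itself.
- models.regions_of(camera, label): "mask" (400x640 bool, what is visible of it) and "pixel" ([column, row] in pixels, amid what is visible of it).
The state is a dict: "time": time; "joint_pos": joint angles; "joint_vel": joint speeds; "joint_efforts": joint torques, N m; "tool_pos": TCP position; "tool_rot": TCP orientation; "contact_force": force on the tool from outside, world axes, zero at the start; "ft_torque": the same for the moment, N m; "gripper_width": opening from 0.0 (shut) to 1.0 (fully open); "grasp_force": force on a finger pad.
Only numpy, scipy, OpenCV 4.12 (cv2) and the standard library are available. Lean on these libraries where they do the work, as an engineer would, in place of code of your own. Each camera call takes 0.05 s, during which the arm holds its last target. There are 200 camera calls.

TASK

Fit the white filter cartridge that lies on the shelf into the washing machine's filter stand. Slide the stand's carriage fully back to its open stop, lay the cartridge in the cradle with its round tube pointing at the black head (still short of it) and let go, then push the carriage up so that it alone presses the tube past the seal until the cartridge's shoulder is flush against the head, and leave the carriage resting against the cartridge. Leave the mug and the cone marker where they stand.

Things in the scene. Friction and masses are not known exactly. Their poses are not given: they have to be found in the camera images.
- stand: Filter stand, fixed to the shelf; grey base plate 104 mm (x) by 315 mm (y -195 to +120), 10 mm thick. Origin at shelf level under the slide's centre line; z up; +y along the slide, towards the black head (70 mm wide, y 70 to 118, top 89 mm above the shelf; brass elbow behind it to y 158). Two guide rods at x -42 and +42, z 23 mm.
- cradle (a point): Point on the cradle floor at stand (0, -17, 30) mm, the middle of its length. The cradle is a steel channel, stand y -100 to +66, floor 30 mm above the shelf, 52 mm wide inside; walls 6 mm high, then lips flared outwards to 42 mm above the shelf and 34 mm from the centre line.
- carriage (a joint): Aluminium carriage sliding along the stand's y, in m: 0 = fully back at its open stop, growing towards the head, 0.110 = end of travel, about 0.095 with the cartridge home. Starts part-way forward. Slides at about 2.5 N and stays where left; the seal adds about 7 N. Bridge and side blocks (100 mm wide, top 52 mm above the shelf) reach back to 50 mm behind the push face.
- push_face (a point): Centre line of the upright push plate's front face (towards the head), 54 mm above the shelf, at stand y = -125 mm + carriage joint, x = 0. The plate is 46 mm wide, 12 mm thick, from 32 to 105 mm above the shelf; it can be pushed on either face.
- collet (a point): Centre of the mouth of the collet bore (41 mm, 4 mm chamfer, axis along stand y) in the head's front face, at stand (0, 70, 54) mm. The seal, two sprung rubber pads, begins about 18 mm inside.
- cartridge: White filter cartridge, 140 mm long, loose, about 0.22 kg, lying on the shelf: square body 48 x 48 mm, 100 mm long (own y -70 to +30), with a plain round tube of 34 mm diameter and 40 mm length, chamfered tip, on its +y end (y 30 to 70, axis 24 mm above the underside). Origin on the underside, at the middle of the whole length; z up; the body's middle is at y = -20 mm.
- tube_tip (a point): Centre of the tube's free end, on its axis.
- shoulder (a point): Centre of the body's end face around the root of the tube; flush with the head's face when home.
- mug: Green ceramic mug, 82 mm across, 95 mm high; origin under its centre. Bystander.
- cone: Low yellow cone marker, 170 mm across, 55 mm high; origin under its centre. Bystander.
There are look-alikes about, which are no part of the job. Of the things like the cartridge, leave any that is orange; of the rest the smaller one is meant.

How it is judged:
On the way, in this order (a step that is already met when the one before it is completed fails the run):
1. the carriage is fully back at its open stop (within 4 mm) (value of joint carriage below 0.004 m), for 0.1 s.
2. the cartridge lies in the cradle, tube towards the head but not yet in the seal, and is let go (x of cartridge in the frame of stand between -0.005 and 0.005 m and z of cartridge in the frame of stand between 0.026 and 0.034 m and angle between the y axis of cartridge and the y axis of stand, either way round below 0.08 rad and y of tube_tip in the frame of stand between -0.01 and 0.082 m and contact force between the fingers and cartridge below 0.2 N and linear speed of cartridge below 0.02 m/s), for 0.2 s.
3. the carriage has pressed the cartridge home (x of cartridge in the frame of stand between -0.005 and 0.005 m and z of cartridge in the frame of stand between 0.026 and 0.034 m and angle between the y axis of cartridge and the y axis of stand, either way round below 0.08 rad and y of shoulder in the frame of stand above 0.067 m and value of joint carriage above 0.0915 m), for 0.2 s.
At the end, for the whole second after the job is handed in: The cartridge lies in the cradle (within 5 mm of the centre line, underside within 4 mm of the cradle floor, aligned within 0.08 rad), its shoulder within 3 mm of the head's face, the carriage up against it (joint above 0.0915), all at rest (all of step 3 and linear speed of cartridge below 0.01 m/s and velocity of joint carriage between -0.01 and 0.01 m/s); the robot touches nothing.
It fails at once if the fingers push on the cartridge while its tube is in the seal (the carriage alone presses it in) (contact force between the fingers and cartridge above 1 N and y of tube_tip in the frame of stand above 0.088 m and horizontal distance between tube_tip and collet below 0.06 m and z of tube_tip in the frame of stand below 0.07 m).
It fails at once if the mug or the cone marker is shifted by more than 30 mm (distance of any of mug, cone from where it was at the start of the episode above 0.03 m).
It also fails if it takes over 64 s, if anything falls off the work surface, if the arm or the gripper's body presses on something with over 40 N, if the wrist force passes 120 N, or if a joint passes its speed limit or range.

## Working session

There is one attempt and no reset: what is moved stays moved. The work goes in short steps, Python scripts to look and compute and a tool call to move; the robot and the scene stay as the last step left them, time stands still between calls to the robot, and variables do not carry over. Pictures are saved under pics/ and viewed, at most 10 in all, crops included, and the job is handed in when it is done.

Besides the shell and the picture viewer there is one more tool, called after "Emit:" by a JSON object that holds its "api" and its "payload", one argument or row to a line. servo_tool: Moves the arm, as the interface text tells. Its arguments: {"type":"object","properties":{"motion":{"type":"array","items":{"type":"number","minimum":-1,"maximum":1}}},"required":["motion"]}

```bash
mkdir -p pics; ls; cat > h.py <<'E'
import numpy as np, cv2
from plant import manip, eyes, job_done, models
from scipy.spatial.transform import Rotation as R
def rot(q): return R.from_quat([q[1],q[2],q[3],q[0]]).as_matrix()
def grab(n):
    s=manip.state(); im,d=eyes.grab_frame(n); c=eyes.camera_params(n)
    if n=='wrist':
        T=np.eye(4);T[:3,:3]=rot(s['tool_rot']);T[:3,3]=s['tool_pos'];P=T@np.array(c['T_tool_cam'])
    else: P=np.array(c['pose'])
    f=200/np.tan(np.radians(c['fov_y'])/2)
    K=np.array([[f,0,c['cx']],[0,f,c['cy']],[0,0,1.]])
    return im,d,K,np.array(c['D'],float),P
def cloud(d,K,D,P):
    v,u=np.mgrid[:400,:640]
    uv=cv2.undistortPoints(np.stack([u,v],-1).reshape(-1,1,2).astype(float),K,D,None,None).reshape(400,640,2)
    X=np.stack([uv[...,0]*d,-uv[...,1]*d,-d],-1)
    return X@P[:3,:3].T+P[:3,3]
def proj(X,K,D,P):
    C=(np.atleast_2d(X)-P[:3,3])@P[:3,:3]; C=C*[1,-1,-1]
    return cv2.projectPoints(C,np.zeros(3),np.zeros(3),K,D)[0].reshape(-1,2)
def save(n,im): cv2.imwrite('pics/'+n+'.png',im[...,::-1])
E
python3 - <<'E'
from h import *
print(manip.state())
for n in ('top','scene'):
    im,d,K,D,P=grab(n); save(n+'0',im); np.savez(n+'0.npz',im=im,d=d,K=K,D=D,P=P)
    X=cloud(d,K,D,P)
    for l in ('cartridge','stand','carriage','mug','cone','tube_tip'):
        for r in models.regions_of(n,l):
            m=r['mask']&(d>0)
            print(n,l,round(r['p'],2),np.round(r['pixel']),m.sum(),np.round(np.median(X[m],0),3) if m.any() else '')
E
```

```text
pics
{'time': 0.0, 'joint_pos': array([-1.31696769e+00,  5.33593257e-02,  1.61429025e+00,  2.06823990e-05,
        1.47598062e+00, -1.18981749e-01]), 'joint_vel': array([-0.0014261 , -0.00341767,  0.00168275,  0.00026569, -0.00122255,
        0.00096012]), 'joint_efforts': array([-1.12815364e-03, -3.93680334e+01, -3.70177174e+01, -3.07545424e-04,
        7.03406346e-03, -8.84938970e-06]), 'tool_pos': array([ 0.22750715, -0.58146078,  0.23006372]), 'tool_rot': array([-1.01714901e-03,  9.82676474e-01,  1.85326496e-01, -5.83666063e-05]), 'contact_force': array([-0.85804317, -0.12251982,  0.34199927]), 'ft_torque': array([ 0.06434394, -0.03098687, -0.01730752]), 'grasp_force': 0.0, 'gripper_width': 0.9987303905996758}
top cartridge 0.83 [339. 221.] 1003 [ 0.458 -0.012  0.047]
top cartridge 0.81 [253. 259.] 1757 [0.373 0.203 0.063]
top cartridge 0.65 [373. 269.] 1042 [ 0.336 -0.095  0.047]
top stand 0.83 [355. 152.] 4943 [ 0.637 -0.047  0.03 ]
top stand 0.72 [483. 197.] 2786 [ 0.509 -0.383  0.011]
top stand 0.55 [373. 152.] 619 [ 0.631 -0.095  0.053]
top carriage 0.55 [371. 151.] 639 [ 0.
[... 231 characters left out ...]
5  0.047]
top tube_tip 0.81 [343. 223.] 1006 [ 0.458 -0.012  0.047]
top tube_tip 0.78 [256. 258.] 1812 [0.374 0.204 0.063]
scene cartridge 0.85 [319. 214.] 963 [ 0.474 -0.008  0.037]
scene cartridge 0.79 [404. 231.] 1360 [0.415 0.228 0.059]
scene cartridge 0.59 [319. 183.] 648 [ 0.36  -0.086  0.037]
scene stand 0.76 [272. 246.] 4232 [ 0.67  -0.015  0.033]
scene stand 0.58 [318. 212.] 880 [ 0.478 -0.008  0.037]
scene mug 0.58 [432. 281.] 2190 [0.557 0.36  0.058]
scene tube_tip 0.92 [404. 229.] 1384 [0.417 0.227 0.059]
scene tube_tip 0.82 [323. 185.] 664 [ 0.358 -0.087  0.037]
scene tube_tip 0.68 [320. 210.] 885 [ 0.476 -0.007  0.037]
scene tube_tip 0.36 [215. 184.] 1176 [ 0.541 -0.37   0.009]
```

View pics/top0.png

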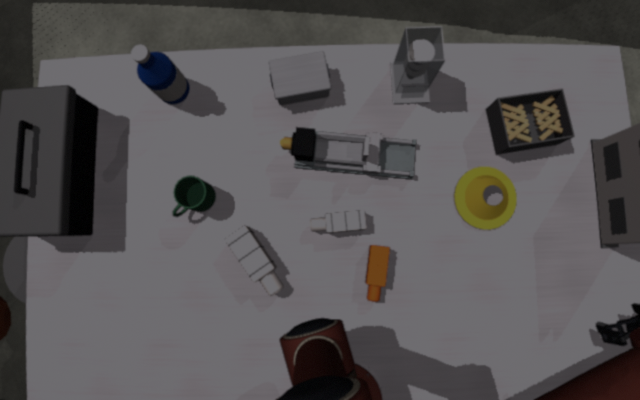

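View pics/scene0.png

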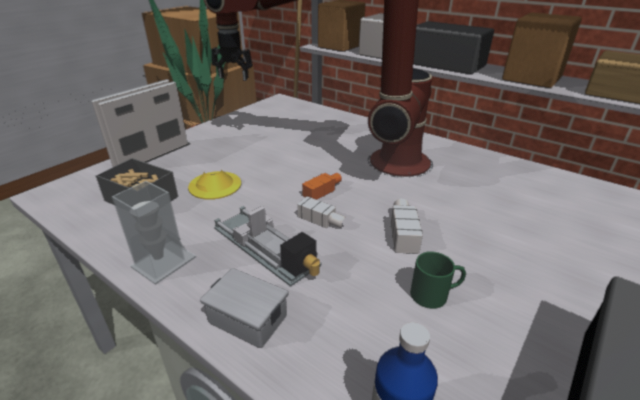

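Candidates for the cartridge in the top view are the small white one at (339,221), the large white one at (253,259) and the orange one at (375,272). By the description I want the small white one at (339,221), with its tube pointing left (+y). The stand's head is at (303,145), its push plate at (373,152), the mug at (192,193) and the cone at (486,198).

```bash
python3 - <<'E'
from h import *
for n in ('top','scene'):
    z=np.load(n+'0.npz'); im,d,K,D,P=[z[k] for k in('im','d','K','D','P')]
    X=cloud(d,K,D,P); ok=d>0
    def box(c,r,zr):
        return X[ok&(abs(X[...,0]-c[0])<r[0])&(abs(X[...,1]-c[1])<r[1])&(X[...,2]>zr[0])&(X[...,2]<zr[1])]
    def rect(p,t):
        if len(p)<8: print(n,t,len(p)); return
        r=cv2.minAreaRect(p[:,:2].astype(np.float32)*1000); print(n,t,len(p),'med',np.round(np.median(p,0),4),'rect',np.round(r[0],1),np.round(r[1],1),round(r[2],2))
    rect(box((.46,-.0),(.07,.1),(.015,.07)),'cart all')
    rect(box((.46,-.0),(.07,.1),(.044,.053)),'cart body top')
    rect(box((.64,.05),(.1,.09),(.084,.095)),'head top')
    rect(box((.64,-.09),(.1,.09),(.095,.115)),'plate top')
    rect(box((.64,-.05),(.1,.2),(.006,.12)),'stand all')
    rect(box((.64,-.17),(.1,.08),(.006,.014)),'base back')
    rect(box((.64,-.10),(.1,.08),(.048,.056)),'carriage top')
    rect(box((.56,.3),(.1,.15),(.09,.1)),'mug'); rect(box((.5,-.37),(.13,.13),(.008,.06)),'cone')
    if n=='top': save('crop',cv2.resize(im[100:300,260:440],None,fx=3,fy=3,interpolation=cv2.INTER_CUBIC))
E
```

```text
top cart all 1016 med [ 0.4574 -0.0132  0.0475] rect [455.9 -25.5] [178.8  86.6] 71.66
top cart body top 765 med [ 0.4594 -0.0262  0.0483] rect [452.8 -43.2] [148.9  83.5] 67.65
top head top 574 med [0.6565 0.0736 0.0898] rect [657.2  77.1] [56.  71.5] 83.08
top plate top 89 med [ 0.6362 -0.0771  0.1055] rect [636.6 -77.3] [10.4 44.8] 87.88
top stand all 4980 med [ 0.6367 -0.0464  0.03  ] rect [637.7 -39.8] [379.4 193.2] 89.64
top base back 1024 med [ 0.6259 -0.1644  0.0103] rect [ 638.2 -160.8] [137.2 189.8] 88.69
top carriage top 465 med [ 0.6336 -0.0987  0.0524] rect [635.7 -96.3] [ 46.6 100.9] 82.39
top mug 192 med [0.5379 0.3564 0.0952] rect [538.  355.3] [82.1 80.5] 63.03
top cone 1977 med [ 0.5103 -0.3807  0.0164] rect [ 507.2 -378.2] [165.6 206.2] 24.21
scene cart all 848 med [ 0.4706 -0.0098  0.04  ] rect [458.2 -25.3] [180.3  87.7] 70.59
scene cart body top 355 med [ 0.4615 -0.0234  0.0465] rect [453.6 -44.2] [145.   81.6] 68.05
scene head top 450 med [0.6592 0.0745 0.0876] rect [656.5  73.2] [51.3 71.7] 82.58
scene plate top 94 med [ 0.6399 -0.076   0.1021] rect [638.9 -78.2] [13.3 46. ] 81.7
scene stand all 4029 med [ 0.6691 -0.014   0.0356] rect [643.8 -38.4] [354.  104.2] 82.99
scene base back 375 med [ 0.6341 -0.183   0.0084] rect [ 632.4 -150. ] [129.3  99.4] 83.76
scene carriage top 191 med [ 0.6601 -0.0955  0.0505] rect [637.7 -93.1] [ 46.5 102.8] 74.79
scene mug 235 med [0.5392 0.358  0.0931] rect [538.5 354.4] [80.4 80.6] 75.91
scene cone 653 med [ 0.5399 -0.372   0.0237] rect [ 520.3 -392.7] [139.3 145.3] 80.26
```

View pics/crop.png

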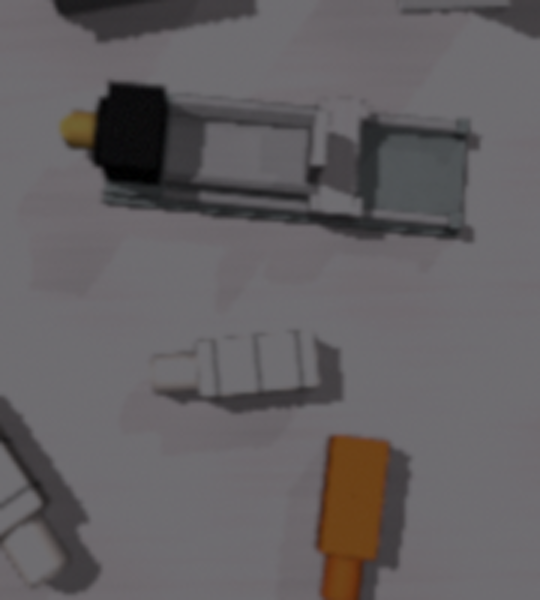

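Emit:
{"api": "servo_tool", "payload": {
  "motion": [-1,0.33,-0.2,0,0,-1,0.66,-0.4,0,0,-1,0.98,-0.6,0,0]
}}

```text
time: 1.08
tool_pos: [0.3116, -0.4711, 0.2314]
tool_rot: [0.0, 0.983, 0.185, 0.0]
contact_force: [1.1, -0.0, 0.5]
gripper_width: 0.376
grasp_force: 0.0
```

Emit:
{"api": "servo_tool", "payload": {
  "motion": [-1,0.33,-0.2,0,0,-1,0.66,-0.4,0,0,-1,0.98,-0.6,0,0]
}}

```text
time: 1.45
tool_pos: [0.395, -0.361, 0.2315]
tool_rot: [0.0, 0.983, 0.185, 0.0]
contact_force: [0.2, -0.0, 0.8]
gripper_width: -0.002
grasp_force: 0.0
```

Emit:
{"api": "servo_tool", "payload": {
  "motion": [-1,0.33,-0.2,0,0,-1,0.66,-0.4,0,0,-1,0.98,-0.6,0,0]
}}

```text
time: 1.82
tool_pos: [0.4784, -0.2511, 0.2315]
tool_rot: [0.0, 0.983, 0.185, 0.0]
contact_force: [1.6, -0.1, -0.7]
gripper_width: -0.001
grasp_force: 0.0
```

Emit:
{"api": "servo_tool", "payload": {
  "motion": [-1,0.33,-0.2,0,0,-1,0.66,-0.4,0,0,-1,0.98,-0.6,0,0]
}}

```text
time: 2.2
tool_pos: [0.5617, -0.1412, 0.2315]
tool_rot: [0.0, 0.983, 0.185, 0.0]
contact_force: [0.3, -0.5, 0.9]
gripper_width: 0.004
grasp_force: 0.0
```

Emit:
{"api": "servo_tool", "payload": {
  "motion": [-1,0.33,-0.2,0,0,-1,0.66,-0.4,0,0,-1,0.98,-0.6,0,0]
}}

```text
time: 2.58
tool_pos: [0.645, -0.0313, 0.2314]
tool_rot: [0.0, 0.983, 0.185, 0.0]
contact_force: [0.1, 0.2, 0.4]
gripper_width: -0.001
grasp_force: 0.0
```

Emit:
{"api": "servo_tool", "payload": {
  "motion": [-1,0,0,0,-0.2,-1,0,0,0,-0.4,-1,0,0,0,-0.6,-1,0,0,0,-0.8,-1,0,0,0,-1]
}}

```text
time: 3.2
tool_pos: [0.6442, -0.0326, 0.2313]
tool_rot: [0.0, 0.836, 0.549, 0.0]
contact_force: [-0.6, -0.1, -1.1]
gripper_width: 0.005
grasp_force: 0.0
```

Emit:
{"api": "servo_tool", "payload": {
  "motion": [-1,0,0,0,-0.18,-1,0,0,0,-0.364,-1,0,0,0,-0.364]
}}

```text
time: 3.58
tool_pos: [0.6441, -0.0326, 0.2313]
tool_rot: [-0.0, 0.751, 0.66, 0.0]
contact_force: [0.6, 0.1, 0.3]
gripper_width: -0.006
grasp_force: 0.0
```

```bash
cat > meas.py <<'E'
from h import *
def mk(X,ok):
    def box(c,r,zr):
        return X[ok&(abs(X[...,0]-c[0])<r[0])&(abs(X[...,1]-c[1])<r[1])&(X[...,2]>zr[0])&(X[...,2]<zr[1])]
    return box
def rect(p,t):
    if len(p)<8: print(t,len(p)); return
    r=cv2.minAreaRect(p[:,:2].astype(np.float32)*1000); print(t,len(p),'med',np.round(np.median(p,0),4),'rect',np.round(r[0],1),np.round(r[1],1),round(r[2],2))
E
python3 - <<'E'
from meas import *
z=np.load('top0.npz'); w=grab('wrist'); np.savez('w1.npz',im=w[0],d=w[1],K=w[2],D=w[3],P=w[4]); save('w1',w[0])
s=np.load('scene0.npz')
print(np.round(w[4],3))
for n,(d,K,D,P) in {'top':[z[k] for k in('d','K','D','P')],'scene':[s[k] for k in('d','K','D','P')],'wrist':w[1:]}.items():
    X=cloud(d,K,D,P); box=mk(X,d>0); print(n, np.round([X[d>0].min(0),X[d>0].max(0)],2).tolist())
    rect(box((.46,-.01),(.042,.09),(.015,.07)),'cart all')
    rect(box((.46,-.01),(.042,.09),(.044,.053)),'cart body top')
    rect(box((.64,.05),(.1,.09),(.086,.095)),'head top')
    rect(box((.64,-.09),(.1,.09),(.095,.115)),'plate top')
    rect(box((.64,-.10),(.1,.08),(.048,.056)),'carriage top')
    rect(box((.64,-.05),(.08,.2),(.018,.027)),'rods')
E
```

```text
[[ 0.992  0.122  0.041  0.655]
 [-0.129  0.938  0.322  0.05 ]
 [ 0.    -0.324  0.946  0.373]
 [ 0.     0.     0.     1.   ]]
top [[-0.27, -1.6, -0.77], [1.7, 1.69, 0.7]]
cart all 990 med [ 0.458  -0.0122  0.0475] rect [458.8  -5.2] [ 48.7 140. ] 4.48
cart body top 742 med [ 0.4602 -0.0253  0.0483] rect [460.  -20.1] [ 48.  109.3] 3.84
head top 545 med [0.6565 0.0731 0.0899] rect [657.1  76.6] [55.1 71.5] 83.08
plate top 89 med [ 0.6362 -0.0771  0.1055] rect [636.6 -77.3] [10.4 44.8] 87.88
carriage top 465 med [ 0.6336 -0.0987  0.0524] rect [635.7 -96.3] [ 46.6 100.9] 82.39
rods 396 med [ 0.6161 -0.0279  0.0251] rect [639.5 -55.1] [307.4  98.6] 83.37
scene [[-1.57, -2.44, -0.77], [1.26, 0.81, 0.55]]
cart all 792 med [ 0.4716 -0.0064  0.0405] rect [461.3  -4.9] [ 53.6 140.9] 4.1
cart body top 344 med [ 0.4625 -0.0223  0.0465] rect [463.2 -24.7] [ 52.  101.1] 3.42
head top 408 med [0.6578 0.0738 0.0877] rect [656.5  73.2] [51.3 71.7] 82.58
plate top 94 med [ 0.6399 -0.076   0.1021] rect [638.9 -78.2] [13.3 46. ] 81.7
carriage top 191 med [ 0.6601 -0.0955  0.0505] rect [637.7 -93.1] [ 46.5 102.8] 74.79
rods 486 med [ 0.6832 -0.0257  0.024 ] rect [643.4 -52.5] [315.7  97.5] 82.57
wrist [[0.02, -1.1, -0.76], [1.89, 0.27, 0.33]]
cart all 5391 med [ 0.4669 -0.0066  0.0464] rect [460.1  -4.8] [ 50.4 139.2] 4.59
cart body top 3278 med [ 0.4624 -0.0204  0.0472] rect [461.6 -24.7] [50.2 99.1] 4.59
head top 4423 med [0.6567 0.0746 0.0885] rect [656.7  73.7] [46.8 70.5] 82.61
plate top 609 med [ 0.6377 -0.0763  0.1038] rect [637.5 -78.2] [12.6 44.7] 82.83
carriage top 1298 med [ 0.6352 -0.0978  0.0511] rect [635.4 -96.5] [49.3 99.9] 82.65
rods 1631 med [ 0.6652 -0.022   0.0258] rect [640.9 -51.9] [299.   98.3] 82.91
```

View pics/w1.png

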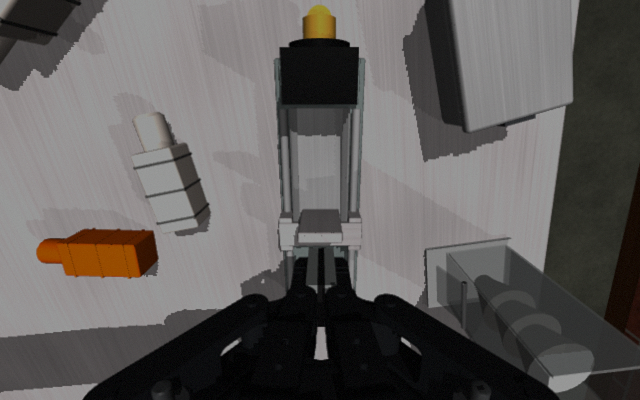

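Emit:
{"api": "servo_tool", "payload": {
  "motion": [-1,0,0,0.35,0,-1,0,-0.008,0.7125,0]
}}

```text
time: 3.88
tool_pos: [0.6439, -0.0326, 0.1459]
tool_rot: [0.001, 0.751, 0.66, 0.001]
contact_force: [0.4, 0.5, -0.3]
gripper_width: 0.006
grasp_force: 0.0
```

Emit:
{"api": "servo_tool", "payload": {
  "motion": [-1,0,0,0.35,0,-1,0,0,0.7125,0]
}}

```text
time: 4.12
tool_pos: [0.6433, -0.0325, 0.0593]
tool_rot: [0.0, 0.751, 0.66, 0.0]
contact_force: [0.6, 0.0, 0.1]
gripper_width: 0.001
grasp_force: 0.0
```

Emit:
{"api": "servo_tool", "payload": {
  "motion": [-1,-0.15,0,0,0,-1,-0.3,0,0,0,-1,-0.45,0,0,0,-1,-0.6,0,0,0,-1,-0.75,0,0,0]
}}

```text
time: 4.75
tool_pos: [0.6327, -0.1234, 0.0621]
tool_rot: [0.001, 0.751, 0.661, 0.001]
contact_force: [0.8, 3.3, 0.9]
gripper_width: 0.001
grasp_force: 0.0
```

Emit:
{"api": "servo_tool", "payload": {
  "motion": [-1,-0.03,0,0,0,-1,-0.05,0,0,0,-1,-0.05,0,0,0]
}}

```text
time: 5.12
tool_pos: [0.6308, -0.1279, 0.06]
tool_rot: [0.0, 0.75, 0.661, -0.001]
contact_force: [0.0, -0.6, 0.1]
gripper_width: -0.003
grasp_force: 0.0
```

Emit:
{"api": "servo_tool", "payload": {
  "motion": [-1,-0.02,0,0,0,-1,-0.04,0,0,0]
}}

```text
time: 5.38
tool_pos: [0.6304, -0.1304, 0.06]
tool_rot: [-0.002, 0.75, 0.661, 0.001]
contact_force: [0.5, 13.8, 2.3]
gripper_width: 0.002
grasp_force: 0.0
```

Emit:
{"api": "servo_tool", "payload": {
  "motion": [-1,-0.02,0,0,0,-1,-0.03,0,0,0]
}}

```text
time: 5.62
tool_pos: [0.6304, -0.1303, 0.0601]
tool_rot: [-0.004, 0.75, 0.661, 0.004]
contact_force: [2.8, 22.0, 3.1]
gripper_width: 0.003
grasp_force: 0.0
```

Emit:
{"api": "servo_tool", "payload": {
  "motion": [-1,0.17,0,0,0,-1,0.17,0,-0.45,0,-1,0.17,0,-0.95,0,-1,0.17,0,-0.95,0]
}}

```text
time: 6.12
tool_pos: [0.6364, -0.117, 0.1822]
tool_rot: [0.006, 0.75, 0.661, 0.003]
contact_force: [-0.2, 0.2, 0.2]
gripper_width: 0.0
grasp_force: 0.0
```

Emit:
{"api": "servo_tool", "payload": {
  "motion": [1,0.14,-0.38,0,0,1,0.285,-0.755,0,0]
}}

```text
time: 6.38
tool_pos: [0.5456, -0.0702, 0.1731]
tool_rot: [-0.0, 0.751, 0.661, -0.001]
contact_force: [-0.0, 0.1, 0.2]
gripper_width: 0.421
grasp_force: 0.0
```

Emit:
{"api": "servo_tool", "payload": {
  "motion": [1,0.14,-0.38,0,-0.132,1,0.285,-0.755,0,-0.264,1,0.285,-0.755,0,-0.264]
}}

```text
time: 6.75
tool_pos: [0.4587, -0.0239, 0.1725]
tool_rot: [-0.001, 0.677, 0.736, -0.001]
contact_force: [0.8, -0.7, 0.2]
gripper_width: 0.999
grasp_force: 0.0
```

```bash
python3 - <<'E'
from meas import *
s=manip.state(); print(s['time'],s['tool_pos'],s['tool_rot'])
w=grab('wrist'); np.savez('w2.npz',im=w[0],d=w[1],K=w[2],D=w[3],P=w[4]); save('w2',w[0])
t=grab('top')
for n,(im,d,K,D,P) in dict(wrist=w,top=t).items():
    X=cloud(d,K,D,P); box=mk(X,d>0)
    rect(box((.46,-.01),(.042,.09),(.015,.07)),n+'cart all')
    rect(box((.46,-.01),(.042,.09),(.044,.053)),'cart body top')
    rect(box((.64,-.14),(.1,.09),(.095,.115)),'plate top')
    rect(box((.64,-.15),(.1,.09),(.048,.056)),'carriage top')
    rect(box((.64,.05),(.1,.09),(.086,.095)),'head top')
E
```

```text
6.75 [ 0.45869606 -0.02388321  0.17253277] [-6.37220866e-04  6.77480517e-01  7.35539991e-01 -8.14827912e-04]
wristcart all 6530 med [ 0.4587 -0.0038  0.047 ] rect [458.9  -4.7] [ 48.9 139.6] 4.06
cart body top 4872 med [ 0.4602 -0.0199  0.0474] rect [460.5 -24.6] [48.7 99.7] 4.06
plate top 0
carriage top 190 med [ 0.5838 -0.1689  0.0498] rect [ 622.6 -163.3] [105.7  25.3] 16.65
head top 6163 med [0.6537 0.0733 0.0886] rect [656.8  73.2] [48.5 72.3] 82.93
topcart all 163 med [0.4454 0.0172 0.0465] rect [452.5  25.1] [80.8 37.4] 89.37
cart body top 103 med [0.4431 0.01   0.0483] rect [444.6  12.2] [49.5 26.9] 48.22
plate top 105 med [ 0.6276 -0.1474  0.1048] rect [ 628.  -148.1] [12.3 44.6] 82.65
carriage top 440 med [ 0.6211 -0.1708  0.0523] rect [ 627.  -165.7] [ 48.9 101.7] 81.95
head top 545 med [0.6565 0.0734 0.0897] rect [657.2  75. ] [51.8 71.1] 82.81
```

View pics/w2.png

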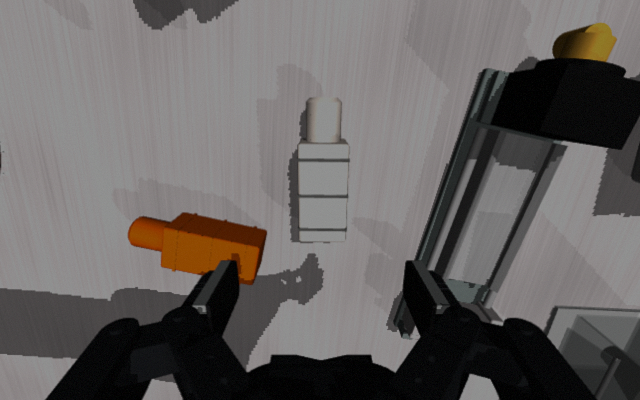

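Emit:
{"api": "servo_tool", "payload": {
  "motion": [1,-0.007,0.015,0.33,0.014,1,-0.007,0.015,0.656,0.014]
}}

```text
time: 7.1
tool_pos: [0.4652, -0.0267, 0.0955]
tool_rot: [0.001, 0.683, 0.731, 0.0]
contact_force: [0.2, 0.1, 0.0]
gripper_width: 1.0
grasp_force: 0.0
```

Emit:
{"api": "servo_tool", "payload": {
  "motion": [1,0,0,0.25,0,1,0,0,0.5,0,1,0,0,0.656,0,1,0,0,0.656,0]
}}

```text
time: 7.6
tool_pos: [0.4627, -0.0261, 0.0151]
tool_rot: [-0.002, 0.682, 0.731, -0.001]
contact_force: [0.4, 1.0, -0.4]
gripper_width: 1.001
grasp_force: 0.0
```

Emit:
{"api": "servo_tool", "payload": {
  "motion": [-1,0,0,0,0,-1,0,0,0,0,-1,0,0,0,0,-1,0,0,0,0,-1,0,0,0,0]
}}

```text
time: 8.22
tool_pos: [0.4647, -0.0261, 0.0183]
tool_rot: [0.001, 0.682, 0.731, 0.001]
contact_force: [-0.5, -0.8, 6.3]
gripper_width: 0.553
grasp_force: 64.2
```

Emit:
{"api": "servo_tool", "payload": {
  "motion": [-1,0,0,-0.15,0,-1,0,0,-0.3,0,-1,0,0,-0.3,0]
}}

```text
time: 8.6
tool_pos: [0.4641, -0.0259, 0.0537]
tool_rot: [0.001, 0.682, 0.731, 0.001]
contact_force: [0.7, 0.2, -1.1]
gripper_width: 0.551
grasp_force: 63.6
```

```bash
python3 - <<'E'
from meas import *
s=manip.state(); print(s['time'],s['tool_pos'],s['tool_rot'],s['gripper_width'],s['grasp_force'])
w=grab('wrist'); save('w3',w[0]); np.savez('w3.npz',im=w[0],d=w[1],K=w[2],D=w[3],P=w[4])
im,d,K,D,P=w
X=cloud(d,K,D,P); box=mk(X,d>0)
rect(box((.46,.03),(.042,.06),(.03,.15)),'cart front')
rect(box((.46,.03),(.042,.05),(.077,.09)),'cart top')
E
```

```text
8.6 [ 0.4640551  -0.02587052  0.05372867] [1.08450683e-03 6.82054421e-01 7.31300289e-01 6.91346380e-04] 0.5510456547657749 63.57419729232788
cart front 37696 med [ 0.4609 -0.0081  0.0833] rect [460.   17.8] [84.  95.7] 0.01
cart top 11687 med [0.4629 0.0042 0.0828] rect [467.3  19. ] [78.  67.9] 89.99
```

View pics/w3.png

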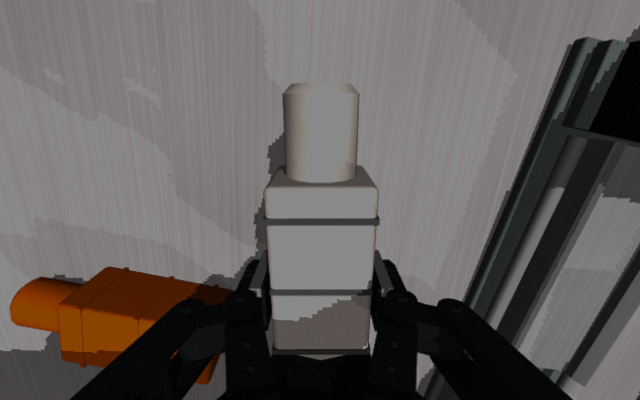

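Emit:
{"api": "servo_tool", "payload": {
  "motion": [-1,0,0,-0.4,0,-1,0,0,-0.8,0,-1,0,0,-0.8,0]
}}

```text
time: 9.02
tool_pos: [0.4658, -0.0262, 0.1524]
tool_rot: [0.003, 0.682, 0.731, 0.002]
contact_force: [0.3, 0.4, -2.4]
gripper_width: 0.547
grasp_force: 63.7
```

Emit:
{"api": "servo_tool", "payload": {
  "motion": [-1,-0.07,0.24,0,0,-1,-0.14,0.48,0,0,-1,-0.215,0.716,0,0]
}}

```text
time: 9.4
tool_pos: [0.5501, -0.0453, 0.1455]
tool_rot: [-0.002, 0.682, 0.731, -0.001]
contact_force: [1.0, 0.7, -1.1]
gripper_width: 0.55
grasp_force: 63.4
```

Emit:
{"api": "servo_tool", "payload": {
  "motion": [-1,-0.07,0.24,0,0.08,-1,-0.14,0.48,0,0.17,-1,-0.215,0.716,0,0.25,-1,-0.215,0.716,0,0.25,-1,-0.215,0.716,0,0.25]
}}

```text
time: 10.02
tool_pos: [0.6367, -0.0649, 0.1462]
tool_rot: [-0.002, 0.75, 0.661, -0.001]
contact_force: [-0.3, -0.9, -2.3]
gripper_width: 0.547
grasp_force: 63.5
```

```bash
python3 - <<'E'
from meas import *
s=manip.state(); print(s['time'],s['tool_pos'],s['tool_rot'],s['gripper_width'],s['grasp_force'])
w=grab('wrist'); save('w4',w[0]); np.savez('w4.npz',im=w[0],d=w[1],K=w[2],D=w[3],P=w[4])
im,d,K,D,P=w; X=cloud(d,K,D,P); box=mk(X,d>0)
rect(box((.65,.05),(.1,.09),(.086,.095)),'head top')
rect(box((.64,-.05),(.08,.2),(.018,.027)),'rods')
# stand-frame slices of the held cartridge
u=np.array([np.sin(np.radians(7.25)),np.cos(np.radians(7.25))]); v=np.array([u[1],-u[0]])
o=np.array([.6449,-.0198]); S=np.dstack([(X[...,:2]-o)@v,(X[...,:2]-o)@u,X[...,2]])*1000
m=(d>0)&(abs(S[...,0])<40)&(abs(S[...,1])<75)&(S[...,2]>125)&(S[...,2]<190)
rgb=im.astype(int); m&=(rgb.min(-1)>70)
for a in range(-90,60,10):
    k=S[m&(S[...,1]>=a)&(S[...,1]<a+10)]
    if len(k)>20: print(a,len(k),'x',np.round(np.percentile(k[:,0],[1,99]),1),'ymax',round(k[:,1].max(),1),'z',np.round(np.percentile(k[:,2],[1,50,99]),1))
E
```

```text
10.025 [ 0.6366912  -0.06487707  0.14623924] [-0.00181243  0.7502856   0.6611101  -0.00129156] 0.5474829626290646 63.491621017456055
head top 5781 med [0.6553 0.0623 0.0885] rect [655.5  62.1] [26.6 70.7] 82.72
rods 1758 med [0.6652 0.0095 0.0257] rect [647.8   3.5] [108.6  94.7] 82.18
-80 726 x [-22.9  19.8] ymax -70.0 z [174.1 175.3 176.6]
-70 1510 x [-23.3  19.9] ymax -60.0 z [174.  175.3 176.5]
-60 1556 x [-24.7  19.4] ymax -50.0 z [174.  175.3 176.6]
-50 1247 x [-24.6  18.9] ymax -40.0 z [174.  175.3 176.5]
-40 2024 x [-29.6  21.4] ymax -30.0 z [159.7 175.3 185.8]
-30 2139 x [-24.8  21.1] ymax -20.0 z [173.6 175.3 176.6]
-20 2139 x [-25.   21.1] ymax -10.4 z [173.5 175.3 176.6]
-10 2065 x [-25.1  21.4] ymax -0.0 z [173.4 175.3 176.7]
0 2455 x [-24.8  20.8] ymax 10.0 z [159.3 174.4 176.5]
10 1587 x [-16.5  13.2] ymax 20.0 z [158.6 166.4 169.1]
20 1712 x [-16.3  13.4] ymax 30.0 z [158.1 166.3 169.2]
30 1839 x [-15.6  13.5] ymax 40.0 z [158.  166.4 169.2]
40 928 x [-15.6  13.3] ymax 45.4 z [155.9 165.  169. ]
```

View pics/w4.png

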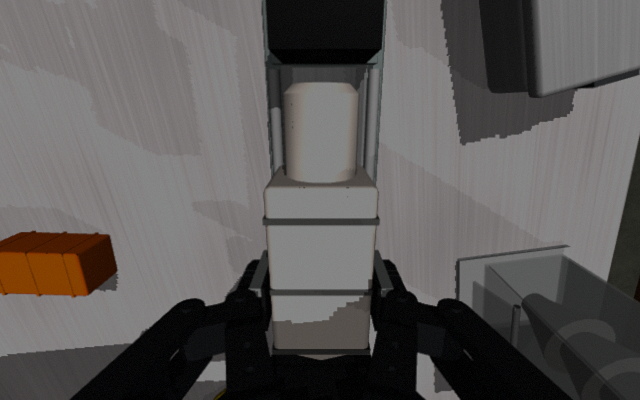

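Emit:
{"api": "servo_tool", "payload": {
  "motion": [-1,0,0.014,0.25,0,-1,0,0.014,0.5,0,-1,0,0.014,0.5,0,-1,0,0.014,0.5,0]
}}

```text
time: 10.58
tool_pos: [0.6402, -0.0654, 0.0899]
tool_rot: [0.0, 0.75, 0.661, 0.0]
contact_force: [0.5, -0.8, -1.0]
gripper_width: 0.55
grasp_force: 63.4
```

```bash
cat > cart.py <<'E'
from meas import *
s=manip.state(); w=grab('wrist'); im,d,K,D,P=w; X=cloud(d,K,D,P); np.savez('last.npz',im=w[0],d=w[1],K=w[2],D=w[3],P=w[4])
u=np.array([np.sin(np.radians(7.25)),np.cos(np.radians(7.25))]); v=np.array([u[1],-u[0]])
o=np.array([.6449,-.0198]); S=np.dstack([(X[...,:2]-o)@v,(X[...,:2]-o)@u,X[...,2]])*1000
t=s['tool_pos']; print(s['time'],'tcp stand',np.round([(t[:2]-o)@v*1000,(t[:2]-o)@u*1000,t[2]*1000],1),'yaw',np.degrees(2*np.arctan2(s['tool_rot'][2],s['tool_rot'][1])))
zt=np.percentile
m=(d>0)&(im.min(-1)>60)
b=S[m&(abs(S[...,0])<40)&(S[...,1]>-30)&(S[...,1]<3)&(S[...,2]>60)&(S[...,2]<200)]; z=np.median(b[:,2]); b=b[abs(b[:,2]-z)<4]
print('top z',z,'underside',z-48,'x',[np.round(np.percentile(b[(b[:,1]>a)&(b[:,1]<a+11)][:,0],[1,99]),1) for a in(-30,-19,-8)])
t=S[m&(abs(S[...,0])<10)&(S[...,1]>20)&(S[...,1]<68)&(S[...,2]>z-14)&(S[...,2]<z-4)]
print('tip y',np.percentile(t[:,1],[1,99.5]) if len(t) else None)
E
python3 cart.py
```

```text
10.575 tcp stand [  1.1 -45.9  89.9] yaw 82.75457054591827
top z 118.96748439295021 underside 70.96748439295021 x [array([-21.5,  24.5]), array([-21.9,  24.4]), array([-21.8,  24.5])]
tip y [20.28066373 45.16214636]
```

Emit:
{"api": "servo_tool", "payload": {
  "motion": [-1,0,-0.01,0.12,0,-1,0,-0.01,0.22,0,-1,0,-0.01,0.3,0,-1,0,-0.01,0.325,0,-1,0,-0.01,0.325,0]
}}

```text
time: 11.25
tool_pos: [0.6388, -0.0654, 0.0496]
tool_rot: [-0.0, 0.75, 0.661, -0.0]
contact_force: [-0.5, 0.3, -1.0]
gripper_width: 0.55
grasp_force: 63.5
```

```bash
python3 cart.py
```

```text
11.25 tcp stand [ -0.3 -46.   49.6] yaw 82.73815797323553
top z 78.64564058935784 underside 30.64564058935784 x [array([-22.8,  23.1]), array([-22.8,  23.3]), array([-22.8,  23.2])]
tip y [20.33739468 45.04865236]
```

Emit:
{"api": "servo_tool", "payload": {
  "motion": [1,0,0,0,0,1,0,0,0,0,1,0,0,0,0,1,0,0,0,0,1,0,0,0,0]
}}

```text
time: 11.92
tool_pos: [0.6388, -0.0654, 0.0499]
tool_rot: [0.0, 0.75, 0.661, 0.0]
contact_force: [0.1, -0.3, 1.4]
gripper_width: 1.001
grasp_force: 0.0
```

Emit:
{"api": "servo_tool", "payload": {
  "motion": [1,0,0,-0.2,0,1,0,0,-0.5,0,1,0,0,-0.9,0,1,0,0,-0.9,0,1,0,0,-0.9,0]
}}

```text
time: 12.55
tool_pos: [0.6386, -0.0653, 0.1576]
tool_rot: [-0.0, 0.75, 0.661, -0.0]
contact_force: [0.4, 0.3, -1.1]
gripper_width: 1.0
grasp_force: 0.0
```

```bash
python3 cart.py; python3 -c "
from h import *
save('w5',np.load('last.npz')['im'])"
```

```text
12.55 tcp stand [ -0.5 -45.9 157.6] yaw 82.73714737069946
top z 77.34667234404165 underside 29.34667234404165 x [array([-22.8,  24.1]), array([-22.4,  23.8]), array([-22.8,  23.6])]
tip y [20.12835699 44.77920269]
```

View pics/w5.png

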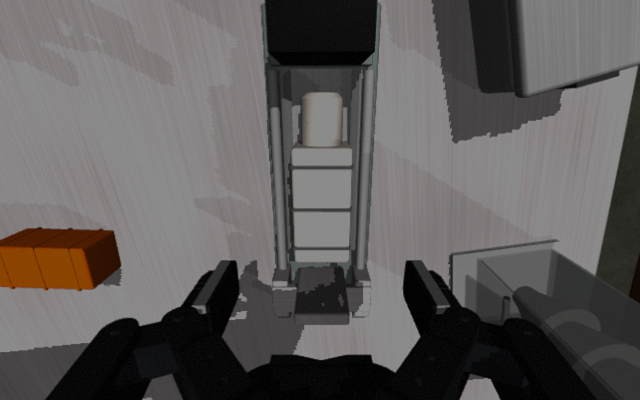

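Emit:
{"api": "servo_tool", "payload": {
  "motion": [-1,-0.27,0,0,0,-1,-0.54,0,0,0]
}}

```text
time: 12.85
tool_pos: [0.6293, -0.1296, 0.1553]
tool_rot: [-0.002, 0.75, 0.661, -0.001]
contact_force: [-0.1, 0.6, -0.7]
gripper_width: 0.601
grasp_force: 0.0
```

Emit:
{"api": "servo_tool", "payload": {
  "motion": [-1,-0.27,0.004,0,0,-1,-0.54,0.004,0,0,-1,-0.54,0.004,0,0,-1,-0.54,0.004,0,0]
}}

```text
time: 13.35
tool_pos: [0.6222, -0.1932, 0.1563]
tool_rot: [-0.001, 0.75, 0.661, -0.0]
contact_force: [0.3, 0.3, 0.7]
gripper_width: -0.0
grasp_force: 0.0
```

Emit:
{"api": "servo_tool", "payload": {
  "motion": [-1,0,0,0.3,0,-1,0,0,0.6,0,-1,0,0,0.795,0,-1,0,0,0.795,0]
}}

```text
time: 13.85
tool_pos: [0.6209, -0.1918, 0.0591]
tool_rot: [-0.003, 0.75, 0.661, -0.001]
contact_force: [0.1, 1.4, 0.6]
gripper_width: -0.0
grasp_force: 0.0
```

Emit:
{"api": "servo_tool", "payload": {
  "motion": [-1,0.1,0,0,0,-1,0.2,0,0,0,-1,0.3,0,0,0,-1,0.4,0,0,0]
}}

```text
time: 14.35
tool_pos: [0.6298, -0.146, 0.0637]
tool_rot: [0.001, 0.75, 0.661, 0.0]
contact_force: [-0.0, -2.8, 0.3]
gripper_width: 0.002
grasp_force: 0.0
```

Emit:
{"api": "servo_tool", "payload": {
  "motion": [-1,0.06,0,0,0,-1,0.12,0,0,0,-1,0.18,0,0,0,-1,0.24,0,0,0,-1,0.3,0,0,0]
}}

```text
time: 14.98
tool_pos: [0.634, -0.1108, 0.0632]
tool_rot: [0.001, 0.751, 0.661, 0.0]
contact_force: [-0.6, -4.4, 6.1]
gripper_width: 0.002
grasp_force: 0.0
```

Emit:
{"api": "servo_tool", "payload": {
  "motion": [-1,0.05,0,0,0,-1,0.1,0,0,0,-1,0.15,0,0,0,-1,0.2,0,0,0,-1,0.24,0,0,0]
}}

```text
time: 15.6
tool_pos: [0.6374, -0.0842, 0.0632]
tool_rot: [0.002, 0.751, 0.661, -0.001]
contact_force: [-1.4, -7.4, 5.1]
gripper_width: 0.003
grasp_force: 0.0
```

Emit:
{"api": "servo_tool", "payload": {
  "motion": [-1,0.02,0,0,0,-1,0.03,0,0,0,-1,0.03,0,0,0]
}}

```text
time: 15.98
tool_pos: [0.6379, -0.0796, 0.0632]
tool_rot: [0.001, 0.751, 0.661, -0.0]
contact_force: [-0.5, -7.2, 6.0]
gripper_width: 0.0
grasp_force: 0.0
```

Emit:
{"api": "servo_tool", "payload": {
  "motion": [-1,0.02,0,0,0,-1,0.035,0,0,0,-1,0.035,0,0,0]
}}

```text
time: 16.35
tool_pos: [0.6385, -0.0755, 0.0632]
tool_rot: [0.001, 0.751, 0.661, -0.0]
contact_force: [-1.2, -6.6, 5.8]
gripper_width: -0.001
grasp_force: 0.0
```

Emit:
{"api": "servo_tool", "payload": {
  "motion": [-1,0.015,0,0,0,-1,0.02,0,0,0,-1,0.02,0,0,0]
}}

```text
time: 16.73
tool_pos: [0.6387, -0.0735, 0.0633]
tool_rot: [0.001, 0.751, 0.661, -0.001]
contact_force: [-2.3, -7.6, 5.8]
gripper_width: 0.006
grasp_force: 0.0
```

Emit:
{"api": "servo_tool", "payload": {
  "motion": [-1,0.01,0,0,0,-1,0.02,0,0,0,-1,0.02,0,0,0]
}}

```text
time: 17.1
tool_pos: [0.6387, -0.0736, 0.0633]
tool_rot: [0.003, 0.751, 0.661, -0.002]
contact_force: [-4.1, -15.6, 6.7]
gripper_width: 0.001
grasp_force: 0.0
```

Emit:
{"api": "servo_tool", "payload": {
  "motion": [-1,0.01,0,0,0,-1,0.02,0,0,0,-1,0.02,0,0,0]
}}

```text
time: 17.48
tool_pos: [0.6387, -0.0737, 0.0634]
tool_rot: [0.004, 0.751, 0.661, -0.004]
contact_force: [-4.4, -23.3, 6.3]
gripper_width: -0.002
grasp_force: 0.0
```

Emit:
{"api": "servo_tool", "payload": {
  "motion": [-1,-0.1,0,0,0,-1,-0.3,0,0,0,-1,-0.4,0,-0.2,0,-1,-0.4,0,-0.6,0,-1,-0.4,0,-1,0]
}}

```text
time: 18.1
tool_pos: [0.6318, -0.1149, 0.1819]
tool_rot: [-0.002, 0.751, 0.661, -0.001]
contact_force: [1.2, -0.3, -0.2]
gripper_width: 0.005
grasp_force: 0.0
```

Emit:
{"api": "servo_tool", "payload": {
  "motion": [-1,-0.3,0,-0.4,0,-1,-0.6,0,-0.6,0,-1,-0.6,0,-0.6,0,-1,-0.6,0,-0.6,0]
}}

```text
time: 18.6
tool_pos: [0.6232, -0.1857, 0.2526]
tool_rot: [-0.002, 0.75, 0.661, -0.0]
contact_force: [-0.3, -0.7, -0.1]
gripper_width: 0.004
grasp_force: 0.0
```

```bash
python3 - <<'E'
from meas import *
s=manip.state(); print(s['time'],s['tool_pos'])
for n in('wrist','scene'):
    im,d,K,D,P=grab(n); X=cloud(d,K,D,P)
    u=np.array([np.sin(np.radians(7.25)),np.cos(np.radians(7.25))]); v=np.array([u[1],-u[0]])
    o=np.array([.6449,-.0198]); S=np.dstack([(X[...,:2]-o)@v,(X[...,:2]-o)@u,X[...,2]])*1000; ok=d>0
    def q(y,z): 
        p=S[ok&(abs(S[...,0])<28)&(S[...,1]>y[0])&(S[...,1]<y[1])&(S[...,2]>z[0])&(S[...,2]<z[1])]
        if len(p)>10: print(n,y,z,len(p),np.round(np.percentile(p,[1,50,99],axis=0),1).tolist())
    q((-80,0),(98,112)); q((-40,80),(72,82)); q((50,130),(85,93))
    X_=mk(X,ok); rect(X_((.56,.3),(.1,.15),(.09,.1)),'mug'); rect(X_((.5,-.37),(.13,.13),(.045,.06)),'cone top')
    save('end_'+n,im)
E
```

```text
18.6 [ 0.62316367 -0.18573578  0.25256759]
wrist (-80, 0) (98, 112) 792 [[-22.5, -42.5, 98.2], [-0.1, -36.9, 104.4], [22.3, -31.0, 106.1]]
wrist (-40, 80) (72, 82) 2054 [[-23.2, -25.4, 74.9], [-0.1, -8.5, 77.4], [23.9, 8.0, 79.5]]
mug 0
cone top 0
scene (-80, 0) (98, 112) 77 [[-21.9, -42.6, 98.2], [1.3, -33.2, 103.0], [23.9, -28.7, 105.6]]
scene (-40, 80) (72, 82) 493 [[-22.7, -33.7, 73.0], [3.7, 12.1, 76.5], [24.8, 58.0, 81.4]]
scene (50, 130) (85, 93) 334 [[-26.9, 68.9, 85.4], [1.4, 94.2, 87.6], [27.4, 118.0, 90.2]]
mug 236 med [0.542  0.3575 0.0933] rect [539.4 354.8] [80.9 80.4] 11.0
cone top 64 med [ 0.5325 -0.3801  0.0491] rect [ 522.9 -388.3] [42.3 58. ] 55.12
```

View pics/end_wrist.png

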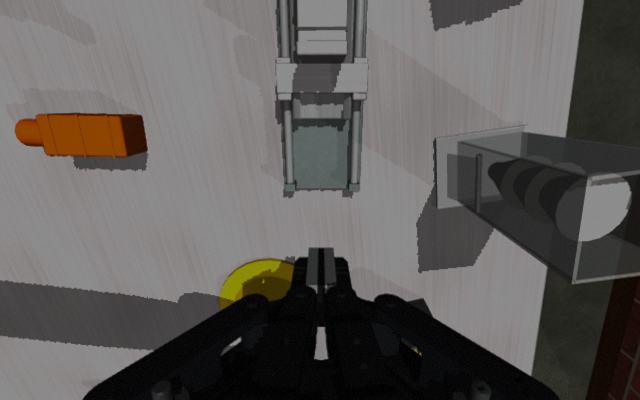

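The picture shows the carriage at (321,78), up against the white cartridge at (321,30). The push face measures about -31 mm, so the joint is near 0.095, and the mug hasn't moved. The gripper is clear of everything.

```bash
python3 -c "
from plant import job_done
print(job_done())"
```

```text
the job is handed in; nothing more can be done
None
```

The small white cartridge is pressed home in the stand with the carriage resting against it (joint about 0.095 m), and the job was handed in at about 18.7 s; the hand-in returned no verdict.

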